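Move the breakfast row into the new rack, in reverse order

TASK

Move the four breakfast things from the brown wooden rack into the white rack, one to a bay, with the row in reverse order: what stands at the left end of the wooden rack ends at the right end of the white rack, the second from the left ends second from the right, and so on. Set each down gently, without dropping it or tipping it over, and leave all four standing upright on the floors of their bays, released.

Things in the scene. Friction and masses are not known exactly. Their poses are not given: they have to be found in the camera images.
- jar: Green glass jar with a pale wooden lid, upright cylinder 48 mm in diameter, 76 mm high over the lid (lid 49 mm across, from 60 mm up); sides straight up to 54 mm; about 200 g. Origin: centre of the underside (its base), z up.
- jug: Open steel milk jug, round, 50 mm in diameter, 80 mm high, sides straight up to 55 mm, then a slightly narrower neck; about 180 g. A small thin handle on its own +y side reaches 38 mm from the axis (within about 0.15 rad of the wooden rack's +y at the start, so along the row). Origin: centre of the underside (its base), z up.
- bowl: Small blue ceramic sugar bowl with a white lid fixed on it, round, 52 mm in diameter, sides straight from 6 to 50 mm up; lid and its 16 mm knob reach 73 mm; about 250 g. Origin: centre of the underside (its base), z up.
- cup: Open red plastic measuring cup, round, 48 mm in diameter at the base, 52 mm at the rim, 66 mm high, 2.5 mm wall; a small flat tab at the rim on its own +y side (along the row at the start) reaches 38 mm from the axis; about 80 g. Origin: centre of the underside (its base), z up.
- jar_mat: Yellow square mat, 66 x 66 x 3 mm, fixed in a bay of the wooden rack, its top 13 mm above the table; at the start the glass jar stands on it with the mat's corners showing. Origin: centre of its underside. It marks the bay where the glass jar began and stays there; nothing needs to go on it afterwards.
- jug_mat: Black square mat, 66 x 66 x 3 mm, fixed in a bay of the wooden rack, its top 13 mm above the table; at the start the milk jug stands on it with the mat's corners showing. Origin: centre of its underside. It marks the bay where the milk jug began and stays there; nothing needs to go on it afterwards.
- bowl_mat: Green square mat, 66 x 66 x 3 mm, fixed in a bay of the wooden rack, its top 13 mm above the table; at the start the sugar bowl stands on it with the mat's corners showing. Origin: centre of its underside. It marks the bay where the sugar bowl began and stays there; nothing needs to go on it afterwards.
- cup_mat: Blue square mat, 66 x 66 x 3 mm, fixed in a bay of the wooden rack, its top 13 mm above the table; at the start the measuring cup stands on it with the mat's corners showing. Origin: centre of its underside. It marks the bay where the measuring cup began and stays there; nothing needs to go on it afterwards.
- old_rack: Brown wooden rack, full at the start: one mat and thing per bay, in any order. Fixed, 300 mm long along its own y (within 0.32 rad of table y), 78 wide in x. Origin: underside centre. Four 70 x 70 mm bays at x = 0, y = +111, +37, -37, -111 mm in its frame; floor at 10 mm, 4 mm rim and dividers up to 18 mm. End loops reach 169 mm from the middle. On either side of the table.
- new_rack: White rack with grey rim and dividers, empty at the start. Fixed, 300 mm long along its own y (within 0.32 rad of table y), 78 wide in x. Origin: underside centre. Four 70 x 70 mm bays at x = 0, y = +111, +37, -37, -111 mm in its frame; floor at 10 mm, 4 mm rim and dividers up to 18 mm. End loops reach 169 mm from the middle. On either side of the table.

How it is judged:
At the end, for the whole second after the job is handed in: Each thing stands in the white bay at minus the rack-frame y of the wooden bay (its mat) it came from: axis within 13 mm of the bay centre along each rack axis, base within 4 mm of the bay floor, upright within 0.1 rad, at rest, not touched by the fingers (((y of jar_mat in the frame of old_rack between 0.081 and 0.141 m and y of jar in the frame of new_rack between -0.124 and -0.098 m) or (y of jar_mat in the frame of old_rack between 0.007 and 0.067 m and y of jar in the frame of new_rack between -0.05 and -0.024 m) or (y of jar_mat in the frame of old_rack between -0.067 and -0.007 m and y of jar in the frame of new_rack between 0.024 and 0.05 m) or (y of jar_mat in the frame of old_rack between -0.141 and -0.081 m and y of jar in the frame of new_rack between 0.098 and 0.124 m)) and x of jar in the frame of new_rack between -0.013 and 0.013 m and z of jar in the frame of new_rack between 0.006 and 0.014 m and angle between each of jar, jug, bowl, cup's own z axis and vertical below 0.1 rad and linear speed of each of jar, jug, bowl, cup below 0.02 m/s and angular speed of each of jar, jug, bowl, cup below 0.2 rad/s and contact force between each of jar, jug, bowl, cup and the fingers below 0.05 N and ((y of jug_mat in the frame of old_rack between 0.081 and 0.141 m and y of jug in the frame of new_rack between -0.124 and -0.098 m) or (y of jug_mat in the frame of old_rack between 0.007 and 0.067 m and y of jug in the frame of new_rack between -0.05 and -0.024 m) or (y of jug_mat in the frame of old_rack between -0.067 and -0.007 m and y of jug in the frame of new_rack between 0.024 and 0.05 m) or (y of jug_mat in the frame of old_rack between -0.141 and -0.081 m and y of jug in the frame of new_rack between 0.098 and 0.124 m)) and x of jug in the frame of new_rack between -0.013 and 0.013 m and z of jug in the frame of new_rack between 0.006 and 0.014 m and ((y of bowl_mat in the frame of old_rack between 0.081 and 0.141 m and y of bowl in the frame of new_rack between -0.124 and -0.098 m) or (y of bowl_mat in the frame of old_rack between 0.007 and 0.067 m and y of bowl in the frame of new_rack between -0.05 and -0.024 m) or (y of bowl_mat in the frame of old_rack between -0.067 and -0.007 m and y of bowl in the frame of new_rack between 0.024 and 0.05 m) or (y of bowl_mat in the frame of old_rack between -0.141 and -0.081 m and y of bowl in the frame of new_rack between 0.098 and 0.124 m)) and x of bowl in the frame of new_rack between -0.013 and 0.013 m and z of bowl in the frame of new_rack between 0.006 and 0.014 m and ((y of cup_mat in the frame of old_rack between 0.081 and 0.141 m and y of cup in the frame of new_rack between -0.124 and -0.098 m) or (y of cup_mat in the frame of old_rack between 0.007 and 0.067 m and y of cup in the frame of new_rack between -0.05 and -0.024 m) or (y of cup_mat in the frame of old_rack between -0.067 and -0.007 m and y of cup in the frame of new_rack between 0.024 and 0.05 m) or (y of cup_mat in the frame of old_rack between -0.141 and -0.081 m and y of cup in the frame of new_rack between 0.098 and 0.124 m)) and x of cup in the frame of new_rack between -0.013 and 0.013 m and z of cup in the frame of new_rack between 0.006 and 0.014 m).
It fails at once if a thing is tipped over (angle between any of jar, jug, bowl, cup's own z axis and vertical above 0.8 rad).
It fails at once if a thing is dropped: let go so that it falls with its underside still more than 40 mm above the table ((height (world z) of jar above 0.04 m and contact force between jar and the fingers below 0.02 N and linear speed of jar above 0.3 m/s) or (height (world z) of jug above 0.04 m and contact force between jug and the fingers below 0.02 N and linear speed of jug above 0.3 m/s) or (height (world z) of bowl above 0.04 m and contact force between bowl and the fingers below 0.02 N and linear speed of bowl above 0.3 m/s) or (height (world z) of cup above 0.04 m and contact force between cup and the fingers below 0.02 N and linear speed of cup above 0.3 m/s)).
It also fails if it takes over 99 s, if anything falls off the work surface, if the arm or the gripper's body presses on something with over 40 N, if the wrist force passes 120 N, or if a joint passes its speed limit or range.

ROBOT

A 6-joint arm with a two-finger parallel gripper is mounted at the origin on the work surface. World frame = base frame: x ahead of the robot, y to its left, z up, the work surface at z = 0. Lengths are in m, angles in rad, forces in N, time in s.
With the tool pointing down it reaches from about 0.35 to 0.975 m from the base axis. Payload 7.1 kg.
Tool frame: the origin (TCP) lies at the very end of the fingers, on their centre line; the grasp point (between the pads) lies 19 mm behind it; z points along the fingers, y is the direction in which the jaws open and shut (so a half turn about z gives the same grasp; the last joint's range is limited). The gripper opens to 88 mm and grips with 3 to 60 N. Pads are 20 mm wide; open, the fingers measure 115 mm over their backs; the gripper's body (75 mm by 178 mm) begins 61 mm behind the grasp point.
Start: joints at [-1.262, 0.423, 1.63, -0, 1.089, -0.019], TCP at [0.201, -0.592, 0.223] pointing down, gripper open.
Joint ranges: [-3, 3], [-0.9, 2.11], [0.09, 2.58], [-1.31, 4.45], [0.11, 2.69], [-2.54, 2.54]. Speed limits (rad/s): [2.39, 2.39, 3.01, 3.14, 3.14, 3.14].

INTERFACE

Orientations are given as a unit quaternion [x, y, z, w].
In Python, from station import sensors, cams, workorder gives the robot as it stands.
- The arm moves only by the shell command python3 -m inch 'ROWS' [FORCE]. ROWS is JSON, a list of rows, each an object of numbers: "x", "y", "z": the shift along the tool's x, y, z in cm; "rx", "ry", "rz": the turn, a rotation vector about the tool's x, y, z in rad; "grip": the finger opening in cm, from 0 to 8.78. In form: [{"x": .., "y": .., "z": .., "rx": .., "ry": .., "rz": .., "grip": ..}, ...]. A call has 1 to 5 rows; each row is the pose to reach, as a shift and turn from the pose measured when the call began, along the tool's axes at that moment; what a row does not reach only later rows make up. A row lasts 1/10 s, in which the tool goes at most 50 mm and 8.59 degrees, less where a joint would pass 70% of its speed; a pose out of reach is approached as far as the arm can. A call with a gripper value outside its range is refused whole. The fingers move at their own pace and stop on an object; FORCE is the grip in N (left out, the last holds). Time passes only in rows, so rows that repeat a pose let the fingers close. It gives the time, the measured TCP pose, the force and the opening at its end, in the units of the state.
- sensors.state(): the state, without advancing time (a new reading comes with each control period).
- cams.snapshot(name): name is "scene" or "top"; returns the picture (480x640x3 uint8, blue, green, red); there is no depth.
- cams.camera_params(name): a dict with "mtx" (3x3 intrinsics, pixels), "dist_coeffs" ([k1, k2, p1, p2, k3] as OpenCV has them; the pictures are not rectified), "R" (3x3) and "t" (3): a world point X has camera coordinates R X + t. Camera axes: x right, y down, z forward; pixel columns grow to the right and rows downward; lengths in m; the calibration is good to about 2 mm. A picture is of the moment at which its call begins. camera_params takes no time and is no camera call.
- workorder.hand_in(): hands the job in, once; it reports no verdict.
The state is a dict: "time_s": time; "q": joint angles; "qd": joint speeds; "tau": joint torques, N m; "eef_pos": TCP position; "ee_rot": TCP orientation; "force": force on the tool from outside, world axes, zero at the start; "ft_torque": the same for the moment, N m; "finger_gap": finger opening in m.
Only numpy, scipy, OpenCV 4.12 (cv2) and the standard library are available. Lean on these libraries where they do the work, as an engineer would, in place of code of your own. Each camera call takes 0.05 s, during which the arm holds its last target.

## Working session

There is one attempt and no reset: what is moved stays moved. The work goes in short steps, Python scripts to look and compute and a shell command to move; the robot and the scene stay as the last step left them, time stands still between calls to the robot, and variables do not carry over. Pictures are saved under pics/ and viewed, and the job is handed in when it is done.

```bash
mkdir -p pics; ls
python3 - <<'E'
from station import sensors, cams
import cv2
print(sensors.state())
for n in("scene","top"):
    cv2.imwrite(f"pics/{n}0.png",cams.snapshot(n)); print(cams.camera_params(n))
E
```

```text
pics
{'time_s': 0.0, 'q': array([-1.26198021e+00,  4.23845180e-01,  1.63064003e+00, -2.25352596e-05,
        1.08857880e+00, -1.89970594e-02]), 'qd': array([-0.00128524, -0.00156078, -0.0007365 , -0.00048106,  0.00051739,
        0.0015939 ]), 'tau': array([-2.17804845e-03, -5.44633698e+01, -2.73666877e+01,  6.41845074e-02,
        2.28467421e-02, -1.36342119e-04]), 'eef_pos': array([ 0.20109453, -0.59121234,  0.22191861]), 'ee_rot': array([ 9.86596240e-01,  1.63178791e-01, -1.16108334e-04, -7.26526078e-04]), 'force': array([ 0.14989393, -0.20081371,  0.64416756]), 'ft_torque': array([-0.07043837,  0.04100059,  0.02903879]), 'finger_gap': 0.08762902329446662}
{'mtx': array([[504.67506045,   0.        , 319.78296084],
       [  0.        , 504.67506045, 236.48490871],
       [  0.        ,   0.        ,   1.        ]]), 'dist_coeffs': array([0.03190125, 0.        , 0.        , 0.        , 0.        ]), 'R': array([[ 0.75094992,  0.66014075,  0.01698274],
       [ 0.52656493, -0.5830837 , -0.61866208],
       [-0.39850169,  0.47352676, -0.78547362]]), 't': array([-0.40205972, -0.24003523,  1.08100994])}
{'mtx': array([[507.67207561,   0.        , 323.76082696],
       [  0.        , 507.67207561, 233.60115897],
       [  0.        ,   0.        ,   1.        ]]), 'dist_coeffs': array([-0.06289149,  0.        ,  0.        ,  0.        ,  0.        ]), 'R': array([[-0.02715841, -0.99951173, -0.0154507 ],
       [-0.99168018,  0.02888475, -0.12544358],
       [ 0.12582862,  0.0119153 , -0.99198043]]), 't': array([0.01826015, 0.52145691, 1.09100684])}
```

View pics/top0.png

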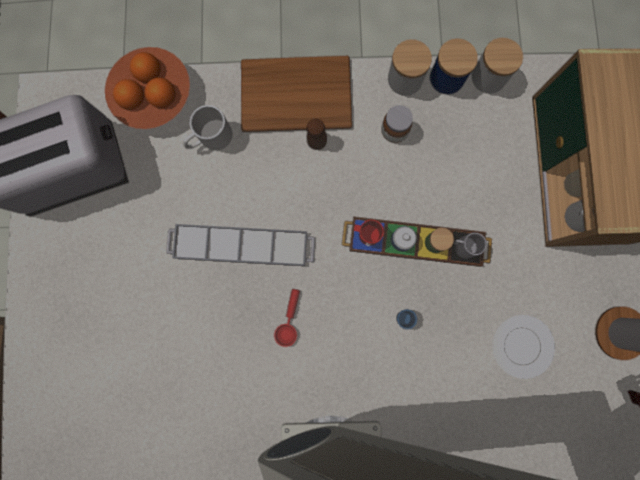

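View pics/scene0.png

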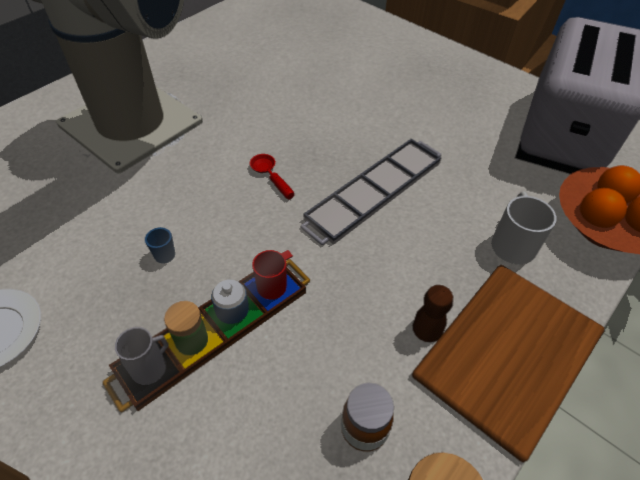

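Run:
```python
import cv2,numpy as np
t=cv2.imread("pics/top0.png");s=cv2.imread("pics/scene0.png")
cv2.imwrite("pics/c1.png",cv2.resize(t[205:280,335:500],None,fx=4.8,fy=4.8,interpolation=cv2.INTER_CUBIC))
cv2.imwrite("pics/c2.png",cv2.resize(t[215:275,160:325],None,fx=4.8,fy=4.8,interpolation=cv2.INTER_CUBIC))
cv2.imwrite("pics/c3.png",cv2.resize(s[235:415,95:320],None,fx=3.3,fy=3.3,interpolation=cv2.INTER_CUBIC))
```

```text
(no output)
```

View pics/c1.png

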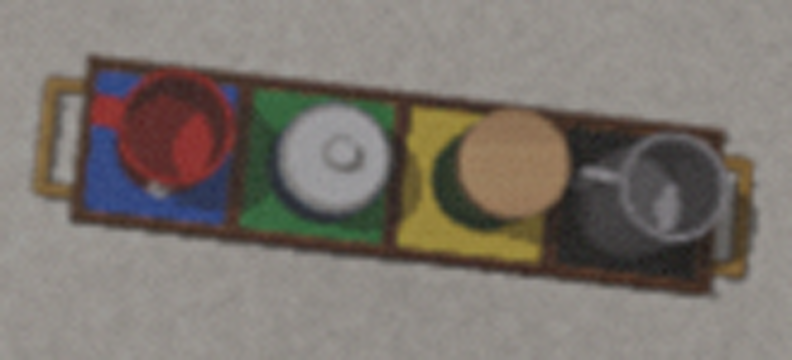

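View pics/c2.png

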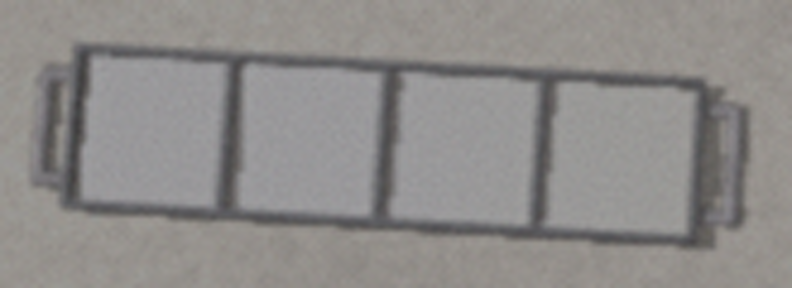

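View pics/c3.png

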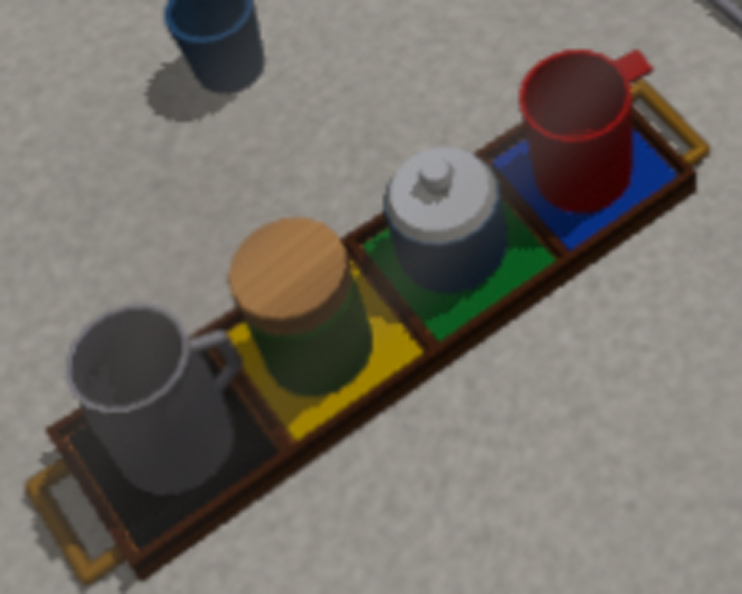

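```bash
cat > h.py <<'E'
import numpy as np,cv2
from station import sensors,cams
from scipy.spatial.transform import Rotation as Ro
def ray(n,p):
    P=cams.camera_params(n);u=cv2.undistortPoints(np.array([[p]],float),P['mtx'],P['dist_coeffs'])[0,0]
    d=P['R'].T@np.r_[u,1];return -P['R'].T@P['t'],d/np.linalg.norm(d)
def plane(n,p,z):
    c,d=ray(n,p);return c+d*(z-c[2])/d[2]
def tri(a,b):
    c1,d1=ray('top',a);c2,d2=ray('scene',b)
    s=np.linalg.lstsq(np.c_[d1,-d2],c2-c1,rcond=None)[0]
    x,y=c1+s[0]*d1,c2+s[1]*d2;return (x+y)/2,np.linalg.norm(x-y)
def go(x,y,z,yaw=None):
    "row (cm, rad) to bring TCP there, tool down, tool y at world angle yaw"
    s=sensors.state();R=Ro.from_quat(s['ee_rot']);M=R.as_matrix()
    d=M.T@(np.array([x,y,z])-s['eef_pos'])*100
    ty=np.array([np.cos(yaw),np.sin(yaw),0]);tz=np.array([0,0,-1.]);tx=np.cross(ty,tz)
    T=np.c_[tx,ty,tz];rv=Ro.from_matrix(M.T@T).as_rotvec()
    print('shift cm',d.round(2),'rot',rv.round(3))
E
python3 - <<'E'
from h import *
f1=lambda u,v:((u+.5)/4.8-.5+335,(v+.5)/4.8-.5+205)
f2=lambda u,v:((u+.5)/4.8-.5+160,(v+.5)/4.8-.5+215)
f3=lambda u,v:((u+.5)/3.3-.5+95,(v+.5)/3.3-.5+235)
for nm,a,b,z in [('cup',(177,128),(576,96),.079),('bowlknob',(344,150),(435,168),.086),('jar',(514,163),(290,268),.089),('jug',(677,187),(130,358),.093)]:
    print(nm,*tri(f1(*a),f3(*b)),plane('top',f1(*a),z),plane('scene',f3(*b),z))
def rack(pts,f,nm):
    P=np.array([plane('top',f(*p),.018)[:2] for p in pts]) # TL TR BR BL
    c=P.mean(0);ax=(P[0]+P[3]-P[1]-P[2])/2;L=np.linalg.norm(ax);W=np.linalg.norm((P[0]+P[1]-P[2]-P[3])/2)
    th=np.arctan2(-ax[0],ax[1]);print(nm,c,'len',L,'wid',W,'yaw',th)
    e=ax/L
    for y in(.111,.037,-.037,-.111):print('  bay',y,c+e*y)
rack([(88,57),(725,130),(713,292),(72,220)],f1,'old')
rack([(78,45),(705,80),(700,240),(65,208)],f2,'new')
t=cv2.imread('pics/top0.png')
# panels by mask: inner cell brightness
g=cv2.cvtColor(t,cv2.COLOR_BGR2GRAY);h=cv2.cvtColor(t,cv2.COLOR_BGR2HSV)
for p in [(192,243),(224,244),(257,246),(290,248)]:
    m=np.zeros((482,642),np.uint8);cv2.floodFill(cv2.GaussianBlur(t,(3,3),0),m,p,0,(14,)*3,(14,)*3,4|(255<<8)|cv2.FLOODFILL_FIXED_RANGE|cv2.FLOODFILL_MASK_ONLY)
    ys,xs=np.nonzero(m[1:-1,1:-1]);print(len(xs),xs.mean(),ys.mean(),plane('top',(xs.mean(),ys.mean()),.010))
E
```

```text
cup [ 0.51796044 -0.09839135  0.07874929] 0.00010353703622137549 [ 0.51796074 -0.09833035  0.079     ] [ 0.51806448 -0.09854689  0.079     ]
bowlknob [ 0.5046769  -0.17071727  0.0880039 ] 0.0009919362701912816 [ 0.50519955 -0.17061532  0.086     ] [ 0.50322388 -0.17041276  0.086     ]
jar [ 0.49687361 -0.24458904  0.08871778] 0.00041451276779465155 [ 0.49695143 -0.24434818  0.089     ] [ 0.49691196 -0.24482034  0.089     ]
jug [ 0.48402256 -0.31379809  0.09334329] 0.0006503733219837183 [ 0.48390371 -0.31419205  0.093     ] [ 0.484011   -0.31348855  0.093     ]
old [ 0.50097386 -0.20641299] len 0.30000681345374225 wid 0.07675722474513592 yaw -0.14300051780210546
  bay 0.111 [ 0.51679287 -0.09654599]
  bay 0.037 [ 0.50624686 -0.16979066]
  bay -0.037 [ 0.49570085 -0.24303533]
  bay -0.111 [ 0.48515484 -0.31628   ]
new [0.50476807 0.1931363 ] len 0.2983547164231315 wid 0.0761564790665775 yaw -0.08129475637590229
  bay 0.111 [0.51378185 0.30376971]
  bay 0.037 [0.50777266 0.2300141 ]
  bay -0.037 [0.50176347 0.15625849]
  bay -0.111 [0.49575429 0.08250288]
791 191.2338811630847 242.10872313527182 [0.51396166 0.30565369 0.01      ]
786 223.82188295165395 243.78625954198472 [0.50801542 0.23092726 0.01      ]
784 256.4362244897959 245.86989795918367 [0.50117191 0.1567236  0.01      ]
802 289.08229426433917 247.7718204488778 [0.4947608  0.08290395 0.01      ]
```

Run:
```python
from h import *
go(.484,-.314,.20,-.143)
```

```text
shift cm [ 35.71 -17.14   2.22] rot [-1.0e-03 -1.0e-03 -1.1e+00]
```

```bash
python3 -m inch '[{"x":20,"y":-9.5,"z":2,"rz":-0.6},{"x":20,"y":-9.5,"z":2,"rz":-0.6},{"x":20,"y":-9.5,"z":2,"rz":-0.6},{"x":20,"y":-9.5,"z":2,"rz":-0.6},{"x":20,"y":-9.5,"z":2,"rz":-0.6}]' 25
python3 -c "
from h import *
go(.484,-.314,.15,-.143)"
```

```text
shift cm [ 35.71 -17.13   7.22] rot [-1.0e-03 -1.0e-03 -1.1e+00]$[0]: bad value
```

```bash
python3 -m inch '[{"x":20,"y":-9.5,"z":2,"rx":0,"ry":0,"rz":-0.6,"grip":8.7},{"x":20,"y":-9.5,"z":2,"rx":0,"ry":0,"rz":-0.6,"grip":8.7},{"x":20,"y":-9.5,"z":2,"rx":0,"ry":0,"rz":-0.6,"grip":8.7},{"x":20,"y":-9.5,"z":2,"rx":0,"ry":0,"rz":-0.6,"grip":8.7},{"x":20,"y":-9.5,"z":2,"rx":0,"ry":0,"rz":-0.6,"grip":8.7}]' 25
python3 -c "
from h import *
go(.484,-.314,.15,-.143)"
```

```text
time_s: 0.6
eef_pos: [0.3616, -0.4337, 0.2014]
ee_rot: [0.893, 0.45, 0.0, -0.002]
force: [0.4, 0.0, -0.3]
finger_gap: 0.0871
shift cm [16.89  2.74  5.16] rot [-0.002 -0.002 -0.493]
```

```bash
python3 -m inch '[{"x":16.9,"y":2.7,"z":5.1,"rx":0,"ry":0,"rz":-0.49,"grip":8.7},{"x":16.9,"y":2.7,"z":5.1,"rx":0,"ry":0,"rz":-0.49,"grip":8.7},{"x":16.9,"y":2.7,"z":5.1,"rx":0,"ry":0,"rz":-0.49,"grip":8.7},{"x":16.9,"y":2.7,"z":5.1,"rx":0,"ry":0,"rz":-0.49,"grip":8.7},{"x":16.9,"y":2.7,"z":5.1,"rx":0,"ry":0,"rz":-0.49,"grip":8.7}]' 25
python3 -c "
from h import *
go(.484,-.314,.027,-.143)"
```

```text
time_s: 1.1
eef_pos: [0.4851, -0.3105, 0.149]
ee_rot: [0.755, 0.655, 0.001, -0.003]
force: [-0.3, -0.3, 0.6]
finger_gap: 0.0871
shift cm [-0.42 -0.02 12.2 ] rot [-0.004 -0.005  0.002]
```

```bash
python3 -m inch '[{"x":-0.4,"y":0,"z":3,"rx":0,"ry":0,"rz":0,"grip":8.7},{"x":-0.4,"y":0,"z":6,"rx":0,"ry":0,"rz":0,"grip":8.7},{"x":-0.4,"y":0,"z":9,"rx":0,"ry":0,"rz":0,"grip":8.7},{"x":-0.4,"y":0,"z":11.5,"rx":0,"ry":0,"rz":0,"grip":8.7},{"x":-0.4,"y":0,"z":12.2,"rx":0,"ry":0,"rz":0,"grip":8.7}]' 25
python3 -c "
from h import *
go(.484,-.314,.027,-.143)
cv2.imwrite('pics/s1.png',cams.snapshot('scene'))"
```

```text
time_s: 1.6
eef_pos: [0.482, -0.3136, 0.0246]
ee_rot: [0.756, 0.655, -0.0, -0.005]
force: [-0.1, -0.3, 0.7]
finger_gap: 0.0871
shift cm [-0.01  0.2  -0.24] rot [-0.008 -0.006  0.   ]
```

View pics/s1.png

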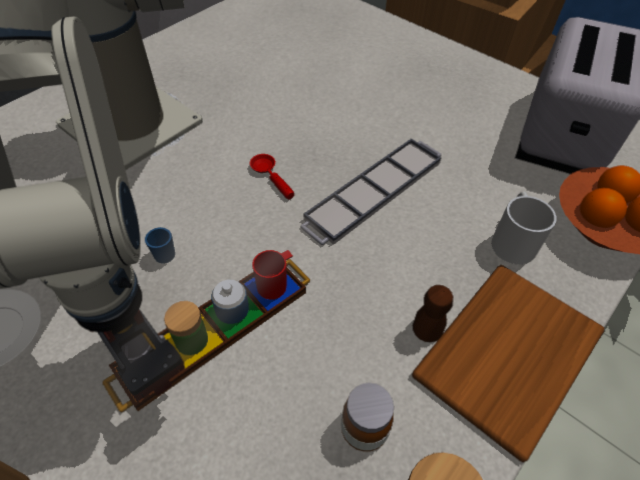

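The gripper straddles the jug (about 145,350), clear of the jar at (187,325). Closing.

```bash
python3 -m inch '[{"x":0,"y":0.1,"z":-0.2,"rx":-0.008,"ry":-0.006,"rz":0,"grip":6},{"x":0,"y":0.1,"z":-0.2,"rx":-0.008,"ry":-0.006,"rz":0,"grip":4},{"x":0,"y":0.1,"z":-0.2,"rx":-0.008,"ry":-0.006,"rz":0,"grip":4},{"x":0,"y":0.1,"z":-0.2,"rx":-0.008,"ry":-0.006,"rz":0,"grip":4},{"x":0,"y":0.1,"z":-0.2,"rx":-0.008,"ry":-0.006,"rz":0,"grip":4}]' 25
python3 -m inch '[{"x":0,"y":0,"z":0,"rx":0,"ry":0,"rz":0,"grip":4},{"x":0,"y":0,"z":0,"rx":0,"ry":0,"rz":0,"grip":4}]' 25
```

```text
time_s: 2.15
eef_pos: [0.4837, -0.3141, 0.0276]
ee_rot: [0.756, 0.655, 0.0, 0.001]
force: [-0.6, -0.2, 0.1]
finger_gap: 0.0505
time_s: 2.35
eef_pos: [0.4838, -0.3141, 0.0277]
ee_rot: [0.756, 0.655, 0.0, 0.001]
force: [-0.3, -0.6, -2.2]
finger_gap: 0.0488
```

```bash
python3 -m inch '[{"x":0,"y":0,"z":-2,"rx":0,"ry":0,"rz":0,"grip":4},{"x":0,"y":0,"z":-5,"rx":0,"ry":0,"rz":0,"grip":4},{"x":0,"y":0,"z":-8.5,"rx":0,"ry":0,"rz":0,"grip":4},{"x":0,"y":0,"z":-12,"rx":0,"ry":0,"rz":0,"grip":4},{"x":0,"y":0,"z":-13.5,"rx":0,"ry":0,"rz":0,"grip":4}]' 25
python3 -c "
from h import *
go(.514,.304,.16,-.084)"
```

```text
time_s: 2.85
eef_pos: [0.4847, -0.3147, 0.1656]
ee_rot: [0.756, 0.655, 0.001, 0.003]
force: [0.3, -0.6, -1.2]
finger_gap: 0.0487
shift cm [61.66 -5.9   0.38] rot [ 0.006  0.002 -0.059]
```

```bash
python3 -m inch '[{"x":2,"y":-0.2,"z":0,"rx":0,"ry":0,"rz":0,"grip":4},{"x":6,"y":-0.6,"z":0,"rx":0,"ry":0,"rz":0,"grip":4},{"x":11,"y":-1.1,"z":0.2,"rx":0,"ry":0,"rz":0,"grip":4},{"x":16,"y":-1.6,"z":0.2,"rx":0,"ry":0,"rz":-0.02,"grip":4},{"x":21,"y":-2,"z":0.3,"rx":0,"ry":0,"rz":-0.02,"grip":4}]' 25
python3 -c "
from h import *
go(.514,.304,.16,-.084)"
```

```text
time_s: 3.35
eef_pos: [0.4939, -0.103, 0.1612]
ee_rot: [0.749, 0.662, 0.001, 0.002]
force: [0.1, -0.4, -1.5]
finger_gap: 0.0489
shift cm [ 4.064e+01 -2.990e+00  2.000e-02] rot [ 0.005  0.002 -0.039]
```

```bash
python3 -m inch '[{"x":5,"y":-0.4,"z":0,"rx":0,"ry":0,"rz":0,"grip":4},{"x":10,"y":-0.7,"z":0,"rx":0,"ry":0,"rz":0,"grip":4},{"x":15,"y":-1.1,"z":0,"rx":0,"ry":0,"rz":-0.02,"grip":4},{"x":20,"y":-1.5,"z":0,"rx":0,"ry":0,"rz":-0.02,"grip":4},{"x":25,"y":-1.8,"z":0,"rx":0,"ry":0,"rz":-0.02,"grip":4}]' 25
python3 -c "
from h import *
go(.514,.304,.16,-.084)"
```

```text
time_s: 3.85
eef_pos: [0.5057, 0.1469, 0.1598]
ee_rot: [0.742, 0.67, 0.0, 0.002]
force: [1.0, -0.7, -1.4]
finger_gap: 0.0491
shift cm [15.71 -0.78 -0.07] rot [ 0.003  0.003 -0.019]
```

```bash
python3 -m inch '[{"x":5,"y":-0.2,"z":0,"rx":0,"ry":0,"rz":-0.02,"grip":4},{"x":10,"y":-0.5,"z":0,"rx":0,"ry":0,"rz":-0.02,"grip":4},{"x":14,"y":-0.8,"z":0,"rx":0,"ry":0,"rz":-0.02,"grip":4},{"x":15.7,"y":-0.8,"z":0,"rx":0,"ry":0,"rz":-0.02,"grip":4},{"x":15.7,"y":-0.8,"z":0,"rx":0,"ry":0,"rz":-0.02,"grip":4}]' 25
python3 -c "
from h import *
go(.514,.304,.027,-.084)
for n in('scene','top'):cv2.imwrite(f'pics/{n}2.png',cams.snapshot(n))"
```

```text
time_s: 4.35
eef_pos: [0.5134, 0.3057, 0.1583]
ee_rot: [0.735, 0.678, -0.0, 0.002]
force: [0.1, 0.7, -1.9]
finger_gap: 0.0489
shift cm [-0.12  0.04 13.13] rot [0.003 0.003 0.004]
```

View pics/scene2.png

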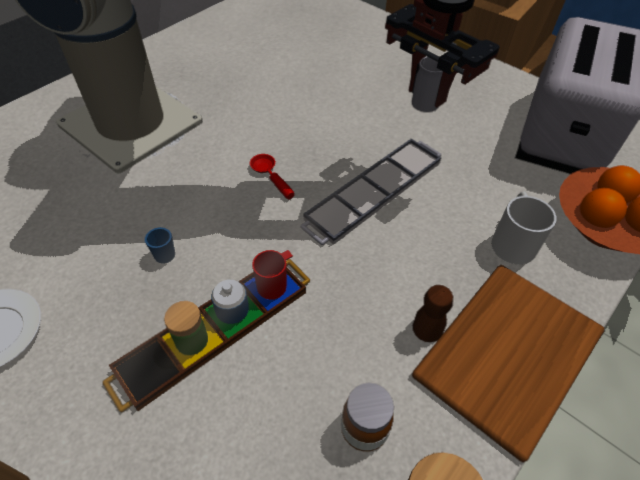

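The jug hangs upright at (427,85); the other three are untouched, and the jug's bay is empty with its black mat. Lowering.

```bash
python3 -m inch '[{"x":0,"y":0,"z":3,"rx":0,"ry":0,"rz":0,"grip":4},{"x":0,"y":0,"z":6.5,"rx":0,"ry":0,"rz":0,"grip":4},{"x":0,"y":0,"z":9.5,"rx":0,"ry":0,"rz":0,"grip":4},{"x":0,"y":0,"z":11.5,"rx":0,"ry":0,"rz":0,"grip":4},{"x":0,"y":0,"z":12,"rx":0,"ry":0,"rz":0,"grip":4}]' 25
python3 -c "
from h import *
go(.514,.304,.025,-.084)"
```

```text
time_s: 4.95
eef_pos: [0.5117, 0.2994, 0.0359]
ee_rot: [0.736, 0.677, -0.004, 0.002]
force: [-0.5, -0.4, -1.5]
finger_gap: 0.0494
shift cm [0.49 0.19 1.09] rot [-0.002  0.008 -0.   ]
```

```bash
python3 -m inch '[{"x":0.3,"y":0.2,"z":0.2,"rx":0,"ry":0.008,"rz":0,"grip":4},{"x":0.5,"y":0.2,"z":0.5,"rx":0,"ry":0.008,"rz":0,"grip":4},{"x":0.5,"y":0.2,"z":0.8,"rx":0,"ry":0.008,"rz":0,"grip":4},{"x":0.5,"y":0.2,"z":1.1,"rx":0,"ry":0.008,"rz":0,"grip":4},{"x":0.5,"y":0.2,"z":1.1,"rx":0,"ry":0.008,"rz":0,"grip":4}]' 25
python3 -c "
from h import *
go(.514,.304,.025,-.084)"
```

```text
time_s: 5.45
eef_pos: [0.5141, 0.3042, 0.025]
ee_rot: [0.736, 0.677, -0.001, -0.001]
force: [0.3, 0.6, -1.1]
finger_gap: 0.0492
shift cm [-0.02 -0.01  0.  ] rot [-0.002 -0.001 -0.   ]
```

```bash
python3 -m inch '[{"x":0,"y":0,"z":0.1,"rx":0,"ry":0,"rz":0,"grip":4},{"x":0,"y":0,"z":0.1,"rx":0,"ry":0,"rz":0,"grip":5.2},{"x":0,"y":0,"z":0.1,"rx":0,"ry":0,"rz":0,"grip":8.7},{"x":0,"y":0,"z":0.1,"rx":0,"ry":0,"rz":0,"grip":8.7},{"x":0,"y":0,"z":0.1,"rx":0,"ry":0,"rz":0,"grip":8.7}]' 25
python3 -m inch '[{"x":0,"y":0,"z":0.1,"rx":0,"ry":0,"rz":0,"grip":8.7},{"x":0,"y":0,"z":-3,"rx":0,"ry":0,"rz":0,"grip":8.7},{"x":0,"y":0,"z":-7,"rx":0,"ry":0,"rz":0,"grip":8.7},{"x":0,"y":0,"z":-11,"rx":0,"ry":0,"rz":0,"grip":8.7},{"x":0,"y":0,"z":-13,"rx":0,"ry":0,"rz":0,"grip":8.7}]' 25
python3 -c "
from h import *
go(.497,-.2445,.15,-.143)"
```

```text
time_s: 5.95
eef_pos: [0.5142, 0.3043, 0.0241]
ee_rot: [0.736, 0.677, -0.0, -0.001]
force: [0.6, 0.3, -0.5]
finger_gap: 0.0723
time_s: 6.45
eef_pos: [0.5158, 0.3049, 0.1575]
ee_rot: [0.736, 0.677, 0.002, -0.0]
force: [-0.0, 0.9, -0.1]
finger_gap: 0.0869
shift cm [-54.9    2.75   0.58] rot [ 0.001 -0.003  0.059]
```

```bash
python3 -m inch '[{"x":-5,"y":0.3,"z":0.3,"rx":0,"ry":0,"rz":0.02,"grip":8.7},{"x":-10,"y":0.5,"z":0.3,"rx":0,"ry":0,"rz":0.04,"grip":8.7},{"x":-15,"y":0.8,"z":0.3,"rx":0,"ry":0,"rz":0.06,"grip":8.7},{"x":-20,"y":1,"z":0.3,"rx":0,"ry":0,"rz":0.06,"grip":8.7},{"x":-25,"y":1.2,"z":0.3,"rx":0,"ry":0,"rz":0.06,"grip":8.7}]' 25
python3 -c "
from h import *
cv2.imwrite('pics/scene3.png',cams.snapshot('scene'))
go(.497,-.2445,.15,-.143)"
```

```text
time_s: 6.95
eef_pos: [0.5064, 0.0532, 0.1539]
ee_rot: [0.756, 0.655, 0.002, -0.0]
force: [1.4, 0.3, -0.1]
finger_gap: 0.0868
shift cm [-29.     3.42   0.34] rot [ 0.001 -0.001 -0.003]
```

View pics/scene3.png

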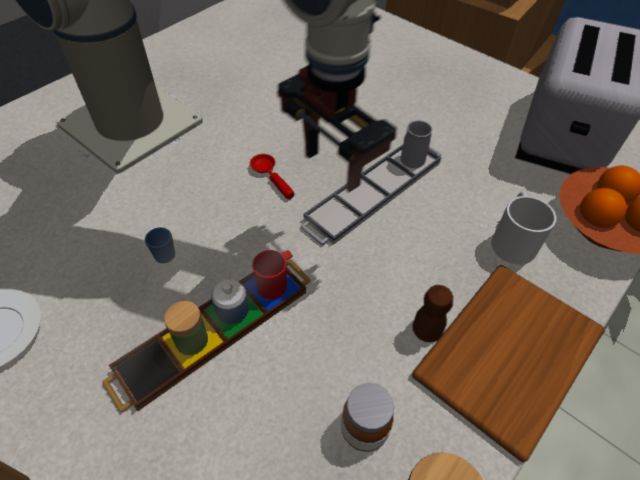

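The jug stands upright in the end white bay at about (417,145). Next, the jar.

```bash
python3 -m inch '[{"x":-5,"y":0.6,"z":0.3,"rx":0,"ry":0,"rz":0,"grip":8.7},{"x":-10,"y":1.2,"z":0.3,"rx":0,"ry":0,"rz":0,"grip":8.7},{"x":-15,"y":1.8,"z":0.3,"rx":0,"ry":0,"rz":0,"grip":8.7},{"x":-20,"y":2.4,"z":0.3,"rx":0,"ry":0,"rz":0,"grip":8.7},{"x":-25,"y":3,"z":0.3,"rx":0,"ry":0,"rz":0,"grip":8.7}]' 25
python3 -m inch '[{"x":-3,"y":0.4,"z":0,"rx":0,"ry":0,"rz":0,"grip":8.7},{"x":-4,"y":0.4,"z":0,"rx":0,"ry":0,"rz":0,"grip":8.7},{"x":-4,"y":0.4,"z":0,"rx":0,"ry":0,"rz":0,"grip":8.7}]'
python3 -c "
from h import *
go(.497,-.2445,.027,-.143)"
```

```text
time_s: 7.5
eef_pos: [0.4986, -0.1968, 0.1505]
ee_rot: [0.757, 0.653, 0.001, 0.0]
force: [1.6, 0.5, 0.3]
finger_gap: 0.0872
time_s: 7.8
eef_pos: [0.4963, -0.2378, 0.1503]
ee_rot: [0.758, 0.653, 0.001, -0.0]
force: [0.1, 1.1, -0.0]
finger_gap: 0.0869
shift cm [-0.67  0.16 12.33] rot [ 0.001 -0.001 -0.006]
```

```bash
python3 -m inch '[{"x":-0.7,"y":0.2,"z":2.5,"rx":0,"ry":0,"rz":0,"grip":8.7},{"x":-0.7,"y":0.2,"z":5.5,"rx":0,"ry":0,"rz":0,"grip":8.7},{"x":-0.7,"y":0.2,"z":8.5,"rx":0,"ry":0,"rz":0,"grip":8.7},{"x":-0.7,"y":0.2,"z":11,"rx":0,"ry":0,"rz":0,"grip":8.7},{"x":-0.7,"y":0.2,"z":12.2,"rx":0,"ry":0,"rz":0,"grip":8.7}]'
python3 -c "
from h import *
go(.497,-.2445,.027,-.143)"
```

```text
time_s: 8.3
eef_pos: [0.4963, -0.2423, 0.0263]
ee_rot: [0.757, 0.653, -0.0, -0.002]
force: [-0.6, -0.0, -0.3]
finger_gap: 0.0867
shift cm [-0.21  0.11 -0.07] rot [-0.003 -0.002 -0.004]
```

```bash
python3 -m inch '[{"x":-0.2,"y":0.1,"z":-0.1,"rx":0,"ry":0,"rz":0,"grip":8.7},{"x":-0.2,"y":0.1,"z":-0.1,"rx":0,"ry":0,"rz":0,"grip":4},{"x":-0.2,"y":0.1,"z":-0.1,"rx":0,"ry":0,"rz":0,"grip":4},{"x":-0.2,"y":0.1,"z":-0.1,"rx":0,"ry":0,"rz":0,"grip":4},{"x":-0.2,"y":0.1,"z":-0.1,"rx":0,"ry":0,"rz":0,"grip":4}]' 25
python3 -m inch '[{"x":0,"y":0,"z":0,"rx":0,"ry":0,"rz":0,"grip":4},{"x":0,"y":0,"z":0,"rx":0,"ry":0,"rz":0,"grip":4},{"x":0,"y":0,"z":0,"rx":0,"ry":0,"rz":0,"grip":4}]'
python3 -m inch '[{"x":0,"y":0,"z":-2,"rx":0,"ry":0,"rz":0,"grip":4},{"x":0,"y":0,"z":-5,"rx":0,"ry":0,"rz":0,"grip":4},{"x":0,"y":0,"z":-8.5,"rx":0,"ry":0,"rz":0,"grip":4},{"x":0,"y":0,"z":-12,"rx":0,"ry":0,"rz":0,"grip":4},{"x":0,"y":0,"z":-13.5,"rx":0,"ry":0,"rz":0,"grip":4}]'
python3 -c "
from h import *
go(.508,.2305,.16,-.084)"
```

```text
time_s: 8.8
eef_pos: [0.4975, -0.2447, 0.0282]
ee_rot: [0.757, 0.653, 0.0, -0.001]
force: [-0.4, -1.0, -0.2]
finger_gap: 0.0581
time_s: 9.1
eef_pos: [0.4976, -0.2449, 0.0286]
ee_rot: [0.757, 0.653, 0.0, -0.001]
force: [-2.9, -0.4, 6.0]
finger_gap: 0.0483
time_s: 9.6
eef_pos: [0.4988, -0.2458, 0.1666]
ee_rot: [0.757, 0.653, 0.001, 0.001]
force: [0.8, -0.0, -1.4]
finger_gap: 0.0481
shift cm [47.24 -6.1   0.66] rot [ 0.003 -0.    -0.064]
```

```bash
python3 -m inch '[{"x":2,"y":-0.3,"z":0,"rx":0,"ry":0,"rz":0,"grip":4},{"x":6,"y":-0.8,"z":0.2,"rx":0,"ry":0,"rz":-0.02,"grip":4},{"x":11,"y":-1.4,"z":0.4,"rx":0,"ry":0,"rz":-0.04,"grip":4},{"x":16,"y":-2.1,"z":0.5,"rx":0,"ry":0,"rz":-0.06,"grip":4},{"x":21,"y":-2.7,"z":0.5,"rx":0,"ry":0,"rz":-0.06,"grip":4}]'
python3 -c "
from h import *
go(.508,.2305,.16,-.084)"
```

```text
time_s: 10.1
eef_pos: [0.5023, -0.0337, 0.1612]
ee_rot: [0.737, 0.675, 0.001, 0.001]
force: [1.2, 0.7, -0.9]
finger_gap: 0.0484
shift cm [26.37 -1.75  0.13] rot [ 0.002 -0.    -0.004]
```

```bash
python3 -m inch '[{"x":5,"y":-0.3,"z":0,"rx":0,"ry":0,"rz":0,"grip":4},{"x":10,"y":-0.7,"z":0,"rx":0,"ry":0,"rz":0,"grip":4},{"x":15,"y":-1,"z":0,"rx":0,"ry":0,"rz":0,"grip":4},{"x":20,"y":-1.3,"z":0,"rx":0,"ry":0,"rz":0,"grip":4},{"x":24,"y":-1.6,"z":0,"rx":0,"ry":0,"rz":0,"grip":4}]'
python3 -m inch '[{"x":2,"y":-0.1,"z":0,"rx":0,"ry":0,"rz":0,"grip":4},{"x":2.4,"y":-0.15,"z":0,"rx":0,"ry":0,"rz":0,"grip":4},{"x":2.4,"y":-0.15,"z":0,"rx":0,"ry":0,"rz":0,"grip":4}]'
python3 -c "
from h import *
go(.508,.2305,.037,-.084)"
```

```text
time_s: 10.6
eef_pos: [0.507, 0.2093, 0.1611]
ee_rot: [0.737, 0.676, 0.001, 0.001]
force: [1.3, -0.3, -1.7]
finger_gap: 0.0486
time_s: 10.9
eef_pos: [0.507, 0.2335, 0.1606]
ee_rot: [0.737, 0.676, 0.0, 0.001]
force: [-0.1, 0.3, -1.6]
finger_gap: 0.0482
shift cm [-0.29  0.1  12.37] rot [ 0.001  0.    -0.002]
```

```bash
python3 -m inch '[{"x":-0.3,"y":0.1,"z":3,"rx":0,"ry":0,"rz":0,"grip":4},{"x":-0.3,"y":0.1,"z":6.5,"rx":0,"ry":0,"rz":0,"grip":4},{"x":-0.3,"y":0.1,"z":9.5,"rx":0,"ry":0,"rz":0,"grip":4},{"x":-0.3,"y":0.1,"z":11.5,"rx":0,"ry":0,"rz":0,"grip":4},{"x":-0.3,"y":0.1,"z":12.3,"rx":0,"ry":0,"rz":0,"grip":4}]'
python3 -c "
from h import *
go(.508,.2305,.025,-.084)"
```

```text
time_s: 11.4
eef_pos: [0.5066, 0.2281, 0.0356]
ee_rot: [0.737, 0.676, -0.002, 0.0]
force: [-0.3, -0.3, -0.9]
finger_gap: 0.0486
shift cm [0.26 0.12 1.06] rot [-0.002  0.002 -0.003]
```

```bash
python3 -m inch '[{"x":0.3,"y":0.1,"z":0.2,"rx":0,"ry":0,"rz":0,"grip":4},{"x":0.3,"y":0.1,"z":0.5,"rx":0,"ry":0,"rz":0,"grip":4},{"x":0.3,"y":0.1,"z":0.8,"rx":0,"ry":0,"rz":0,"grip":4},{"x":0.3,"y":0.1,"z":1.0,"rx":0,"ry":0,"rz":0,"grip":4},{"x":0.3,"y":0.1,"z":1.05,"rx":0,"ry":0,"rz":0,"grip":4}]'
python3 -c "
from h import *
go(.508,.2305,.025,-.084)"
```

```text
time_s: 11.9
eef_pos: [0.5082, 0.2311, 0.0257]
ee_rot: [0.737, 0.676, -0.001, 0.0]
force: [-2.1, 0.0, 6.1]
finger_gap: 0.0483
shift cm [-0.06 -0.01  0.07] rot [-0.001  0.002 -0.003]
```

Contact felt at the floor (6 N). Release and retreat.

```bash
python3 -m inch '[{"x":0,"y":0,"z":0,"rx":0,"ry":0,"rz":0,"grip":4},{"x":0,"y":0,"z":0,"rx":0,"ry":0,"rz":0,"grip":5.2},{"x":0,"y":0,"z":0,"rx":0,"ry":0,"rz":0,"grip":8.7},{"x":0,"y":0,"z":0,"rx":0,"ry":0,"rz":0,"grip":8.7},{"x":0,"y":0,"z":0,"rx":0,"ry":0,"rz":0,"grip":8.7}]'
python3 -m inch '[{"x":0,"y":0,"z":0,"rx":0,"ry":0,"rz":0,"grip":8.7},{"x":0,"y":0,"z":-3,"rx":0,"ry":0,"rz":0,"grip":8.7},{"x":0,"y":0,"z":-7,"rx":0,"ry":0,"rz":0,"grip":8.7},{"x":0,"y":0,"z":-11,"rx":0,"ry":0,"rz":0,"grip":8.7},{"x":0,"y":0,"z":-13,"rx":0,"ry":0,"rz":0,"grip":8.7}]'
python3 -c "
from h import *
go(.5055,-.1705,.15,-.143)"
```

```text
time_s: 12.4
eef_pos: [0.5083, 0.2312, 0.0257]
ee_rot: [0.737, 0.676, -0.001, 0.0]
force: [-0.3, -0.2, 0.5]
finger_gap: 0.0725
time_s: 12.9
eef_pos: [0.5098, 0.232, 0.159]
ee_rot: [0.737, 0.676, 0.001, 0.001]
force: [0.2, 0.2, -0.9]
finger_gap: 0.0872
shift cm [-40.13   3.08   0.9 ] rot [ 0.003 -0.     0.056]
```

```bash
python3 -m inch '[{"x":-5,"y":0.4,"z":0.3,"rx":0,"ry":0,"rz":0.02,"grip":8.7},{"x":-10,"y":0.8,"z":0.5,"rx":0,"ry":0,"rz":0.04,"grip":8.7},{"x":-15,"y":1.2,"z":0.5,"rx":0,"ry":0,"rz":0.056,"grip":8.7},{"x":-20,"y":1.6,"z":0.5,"rx":0,"ry":0,"rz":0.056,"grip":8.7},{"x":-25,"y":2,"z":0.5,"rx":0,"ry":0,"rz":0.056,"grip":8.7}]'
python3 -c "
from h import *
cv2.imwrite('pics/scene4.png',cams.snapshot('scene'))
go(.505,-.1705,.15,-.143)"
```

```text
time_s: 13.4
eef_pos: [0.5076, -0.0199, 0.1542]
ee_rot: [0.756, 0.655, 0.001, 0.001]
force: [0.4, -0.4, 0.8]
finger_gap: 0.0869
shift cm [-14.34   1.85   0.46] rot [ 0.003  0.002 -0.003]
```

View pics/scene4.png

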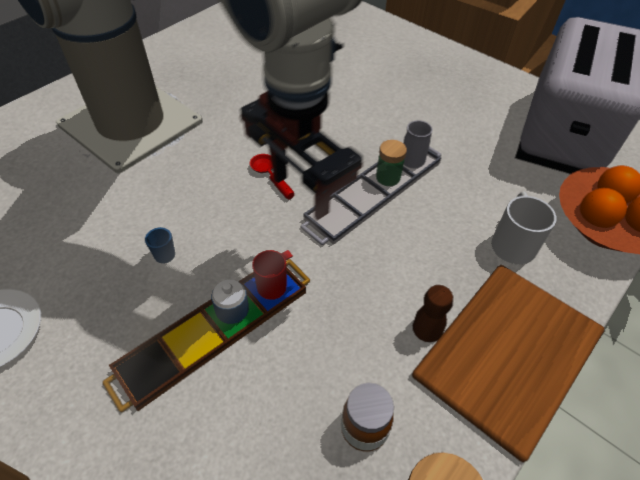

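The jar stands at (391,163) next to the jug at (417,145), both upright. Now the bowl.

```bash
python3 -m inch '[{"x":-5,"y":0.6,"z":0.3,"rx":0,"ry":0,"rz":0,"grip":8.7},{"x":-10,"y":1.2,"z":0.4,"rx":0,"ry":0,"rz":0,"grip":8.7},{"x":-13,"y":1.7,"z":0.4,"rx":0,"ry":0,"rz":0,"grip":8.7},{"x":-14.3,"y":1.85,"z":0.4,"rx":0,"ry":0,"rz":0,"grip":8.7},{"x":-14.3,"y":1.85,"z":0.4,"rx":0,"ry":0,"rz":0,"grip":8.7}]'
python3 -c "
from h import *
go(.505,-.1705,.027,-.143)"
```

```text
time_s: 13.95
eef_pos: [0.505, -0.1714, 0.1505]
ee_rot: [0.758, 0.653, 0.0, 0.002]
force: [0.8, 0.3, -0.5]
finger_gap: 0.0873
shift cm [ 0.11 -0.05 12.35] rot [ 0.003  0.002 -0.006]
```

```bash
python3 -m inch '[{"x":0,"y":0,"z":2.5,"rx":0,"ry":0,"rz":0,"grip":8.7},{"x":0,"y":0,"z":5.5,"rx":0,"ry":0,"rz":0,"grip":8.7},{"x":0,"y":0,"z":8.5,"rx":0,"ry":0,"rz":0,"grip":8.7},{"x":0,"y":0,"z":11,"rx":0,"ry":0,"rz":0,"grip":8.7},{"x":0,"y":0,"z":12.2,"rx":0,"ry":0,"rz":0,"grip":8.7}]'
python3 -c "
from h import *
go(.505,-.1705,.027,-.143)"
```

```text
time_s: 14.45
eef_pos: [0.504, -0.1693, 0.0265]
ee_rot: [0.757, 0.653, -0.0, 0.0]
force: [0.5, -0.4, 0.5]
finger_gap: 0.087
shift cm [-0.1   0.11 -0.05] rot [-0.     0.001 -0.004]
```

```bash
python3 -m inch '[{"x":-0.1,"y":0.1,"z":-0.05,"rx":0,"ry":0,"rz":0,"grip":8.7},{"x":-0.1,"y":0.1,"z":-0.05,"rx":0,"ry":0,"rz":0,"grip":4},{"x":-0.1,"y":0.1,"z":-0.05,"rx":0,"ry":0,"rz":0,"grip":4},{"x":-0.1,"y":0.1,"z":-0.05,"rx":0,"ry":0,"rz":0,"grip":4},{"x":-0.1,"y":0.1,"z":-0.05,"rx":0,"ry":0,"rz":0,"grip":4}]' 28
python3 -m inch '[{"x":0,"y":0,"z":0,"rx":0,"ry":0,"rz":0,"grip":4},{"x":0,"y":0,"z":0,"rx":0,"ry":0,"rz":0,"grip":4},{"x":0,"y":0,"z":0,"rx":0,"ry":0,"rz":0,"grip":4}]'
python3 -m inch '[{"x":0,"y":0,"z":-2,"rx":0,"ry":0,"rz":0,"grip":4},{"x":0,"y":0,"z":-5,"rx":0,"ry":0,"rz":0,"grip":4},{"x":0,"y":0,"z":-8.5,"rx":0,"ry":0,"rz":0,"grip":4},{"x":0,"y":0,"z":-12,"rx":0,"ry":0,"rz":0,"grip":4},{"x":0,"y":0,"z":-13.5,"rx":0,"ry":0,"rz":0,"grip":4}]'
python3 -c "
from h import *
go(.5015,.1565,.16,-.084)"
```

```text
time_s: 14.95
eef_pos: [0.5054, -0.1707, 0.0279]
ee_rot: [0.757, 0.653, 0.0, 0.001]
force: [-0.7, -0.0, 0.3]
finger_gap: 0.0582
time_s: 15.25
eef_pos: [0.5055, -0.1708, 0.0282]
ee_rot: [0.757, 0.653, 0.0, 0.001]
force: [-1.5, 0.2, 3.6]
finger_gap: 0.0514
time_s: 15.75
eef_pos: [0.5065, -0.1711, 0.1661]
ee_rot: [0.757, 0.653, 0.001, 0.003]
force: [0.4, -0.1, -2.4]
finger_gap: 0.0509
shift cm [32.33 -5.32  0.51] rot [ 0.005  0.002 -0.064]
```

```bash
python3 -m inch '[{"x":2,"y":-0.3,"z":0,"rx":0,"ry":0,"rz":-0.01,"grip":4},{"x":6,"y":-1,"z":0.2,"rx":0,"ry":0,"rz":-0.02,"grip":4},{"x":11,"y":-1.8,"z":0.4,"rx":0,"ry":0,"rz":-0.04,"grip":4},{"x":16,"y":-2.6,"z":0.5,"rx":0,"ry":0,"rz":-0.06,"grip":4},{"x":20,"y":-3.3,"z":0.5,"rx":0,"ry":0,"rz":-0.06,"grip":4}]'
python3 -c "
from h import *
go(.5015,.1565,.16,-.084)"
```

```text
time_s: 16.25
eef_pos: [0.5026, 0.0336, 0.1601]
ee_rot: [0.737, 0.676, 0.001, 0.003]
force: [0.8, -0.7, -2.2]
finger_gap: 0.0516
shift cm [12.23 -1.18 -0.02] rot [ 0.005  0.002 -0.003]
```

```bash
python3 -m inch '[{"x":4,"y":-0.4,"z":0,"rx":0,"ry":0,"rz":0,"grip":4},{"x":8,"y":-0.8,"z":0,"rx":0,"ry":0,"rz":0,"grip":4},{"x":11,"y":-1.1,"z":0,"rx":0,"ry":0,"rz":0,"grip":4},{"x":12.2,"y":-1.2,"z":0,"rx":0,"ry":0,"rz":0,"grip":4},{"x":12.2,"y":-1.2,"z":0,"rx":0,"ry":0,"rz":0,"grip":4}]'
python3 -c "
from h import *
go(.5015,.1565,.037,-.084)"
```

```text
time_s: 16.75
eef_pos: [0.501, 0.1572, 0.1595]
ee_rot: [0.736, 0.676, 0.001, 0.002]
force: [-0.0, -0.1, -1.9]
finger_gap: 0.0515
shift cm [-3.000e-02  1.000e-02  1.225e+01] rot [ 0.004  0.003 -0.001]
```

```bash
python3 -m inch '[{"x":0,"y":0,"z":3,"rx":0,"ry":0,"rz":0,"grip":4},{"x":0,"y":0,"z":6.5,"rx":0,"ry":0,"rz":0,"grip":4},{"x":0,"y":0,"z":9.5,"rx":0,"ry":0,"rz":0,"grip":4},{"x":0,"y":0,"z":11.5,"rx":0,"ry":0,"rz":0,"grip":4},{"x":0,"y":0,"z":12.2,"rx":0,"ry":0,"rz":0,"grip":4}]'
python3 -c "
from h import *
go(.5015,.1565,.025,-.084)"
```

```text
time_s: 17.25
eef_pos: [0.5001, 0.1549, 0.0355]
ee_rot: [0.737, 0.676, -0.001, 0.002]
force: [-0.1, -0.5, -2.4]
finger_gap: 0.0514
shift cm [0.18 0.13 1.05] rot [ 0.001  0.004 -0.002]
```

```bash
python3 -m inch '[{"x":0.1,"y":0.1,"z":0.2,"rx":0,"ry":0,"rz":0,"grip":4},{"x":0.1,"y":0.1,"z":0.5,"rx":0,"ry":0,"rz":0,"grip":4},{"x":0.1,"y":0.1,"z":0.8,"rx":0,"ry":0,"rz":0,"grip":4},{"x":0.1,"y":0.1,"z":1.0,"rx":0,"ry":0,"rz":0,"grip":4},{"x":0.1,"y":0.1,"z":1.05,"rx":0,"ry":0,"rz":0,"grip":4}]'
python3 -c "
from h import *
go(.5015,.1565,.025,-.084)"
```

```text
time_s: 17.75
eef_pos: [0.5014, 0.1558, 0.0253]
ee_rot: [0.737, 0.676, -0.001, 0.002]
force: [-0.1, 0.3, -2.7]
finger_gap: 0.0515
shift cm [0.07 0.   0.03] rot [ 0.001  0.004 -0.002]
```

```bash
python3 -m inch '[{"x":0,"y":0,"z":0.1,"rx":0,"ry":0,"rz":0,"grip":4},{"x":0,"y":0,"z":0.1,"rx":0,"ry":0,"rz":0,"grip":5.3},{"x":0,"y":0,"z":0.1,"rx":0,"ry":0,"rz":0,"grip":8.7},{"x":0,"y":0,"z":0.1,"rx":0,"ry":0,"rz":0,"grip":8.7},{"x":0,"y":0,"z":0.1,"rx":0,"ry":0,"rz":0,"grip":8.7}]'
python3 -m inch '[{"x":0,"y":0,"z":0,"rx":0,"ry":0,"rz":0,"grip":8.7},{"x":0,"y":0,"z":-3,"rx":0,"ry":0,"rz":0,"grip":8.7},{"x":0,"y":0,"z":-7,"rx":0,"ry":0,"rz":0,"grip":8.7},{"x":0,"y":0,"z":-11,"rx":0,"ry":0,"rz":0,"grip":8.7},{"x":0,"y":0,"z":-13,"rx":0,"ry":0,"rz":0,"grip":8.7}]'
python3 -c "
from h import *
go(.518,-.0985,.15,-.143)"
```

```text
time_s: 18.25
eef_pos: [0.5016, 0.1559, 0.0244]
ee_rot: [0.737, 0.676, -0.001, 0.002]
force: [-0.3, -0.1, -0.1]
finger_gap: 0.0735
time_s: 18.75
eef_pos: [0.5027, 0.1568, 0.1575]
ee_rot: [0.737, 0.676, 0.001, 0.003]
force: [0.5, -0.6, -0.2]
finger_gap: 0.0868
shift cm [-25.3    3.71   0.83] rot [0.005 0.002 0.057]
```

```bash
python3 -m inch '[{"x":-4,"y":0.6,"z":0.3,"rx":0.005,"ry":0,"rz":0.02,"grip":8.7},{"x":-9,"y":1.3,"z":0.6,"rx":0.005,"ry":0,"rz":0.04,"grip":8.7},{"x":-14,"y":2,"z":0.8,"rx":0.005,"ry":0,"rz":0.057,"grip":8.7},{"x":-19,"y":2.8,"z":0.8,"rx":0.005,"ry":0,"rz":0.057,"grip":8.7},{"x":-23,"y":3.4,"z":0.8,"rx":0.005,"ry":0,"rz":0.057,"grip":8.7}]'
python3 -m inch '[{"x":-2,"y":0.4,"z":0,"rx":0,"ry":0,"rz":0,"grip":8.7},{"x":-2,"y":0.4,"z":0,"rx":0,"ry":0,"rz":0,"grip":8.7}]'
python3 -c "
from h import *
cv2.imwrite('pics/scene5.png',cams.snapshot('scene'))
go(.518,-.0985,.027,-.143)"
```

```text
time_s: 19.25
eef_pos: [0.5167, -0.0775, 0.1503]
ee_rot: [0.756, 0.655, -0.001, 0.001]
force: [0.9, 0.3, -0.4]
finger_gap: 0.0867
time_s: 19.45
eef_pos: [0.5179, -0.1005, 0.1504]
ee_rot: [0.757, 0.653, -0.001, 0.001]
force: [0.6, -0.5, 0.2]
finger_gap: 0.087
shift cm [ 0.07  0.02 12.33] rot [ 0.001  0.002 -0.003]
```

View pics/scene5.png

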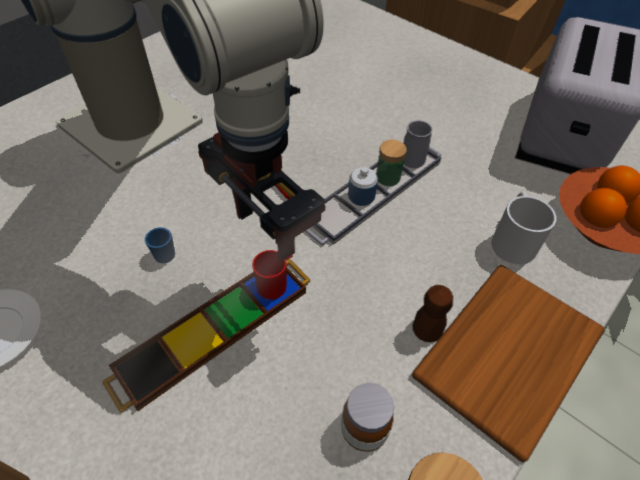

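Bowl stands at (362,187), in line with the jar and jug. Only the red cup remains, at (270,275).

```bash
python3 -m inch '[{"x":0.1,"y":0,"z":2.5,"rx":0,"ry":0,"rz":0,"grip":8.7},{"x":0,"y":0,"z":5.5,"rx":0,"ry":0,"rz":0,"grip":8.7},{"x":0,"y":0,"z":8.5,"rx":0,"ry":0,"rz":0,"grip":8.7},{"x":0,"y":0,"z":11,"rx":0,"ry":0,"rz":0,"grip":8.7},{"x":0,"y":0,"z":12.2,"rx":0,"ry":0,"rz":0,"grip":8.7}]'
python3 -c "
from h import *
go(.518,-.0985,.028,-.143)"
```

```text
time_s: 20.0
eef_pos: [0.5163, -0.0975, 0.0263]
ee_rot: [0.756, 0.654, -0.002, -0.0]
force: [-0.8, -0.1, 0.3]
finger_gap: 0.0873
shift cm [-0.08  0.18 -0.17] rot [-0.003  0.002 -0.002]
```

```bash
python3 -m inch '[{"x":-0.1,"y":0.2,"z":-0.1,"rx":0,"ry":0,"rz":0,"grip":8.7},{"x":-0.1,"y":0.2,"z":-0.1,"rx":0,"ry":0,"rz":0,"grip":4},{"x":-0.1,"y":0.2,"z":-0.1,"rx":0,"ry":0,"rz":0,"grip":4},{"x":-0.1,"y":0.2,"z":-0.1,"rx":0,"ry":0,"rz":0,"grip":4},{"x":-0.1,"y":0.2,"z":-0.1,"rx":0,"ry":0,"rz":0,"grip":4}]' 15
python3 -m inch '[{"x":0,"y":0,"z":0,"rx":0,"ry":0,"rz":0,"grip":4},{"x":0,"y":0,"z":0,"rx":0,"ry":0,"rz":0,"grip":4},{"x":0,"y":0,"z":0,"rx":0,"ry":0,"rz":0,"grip":4}]'
python3 -m inch '[{"x":0,"y":0,"z":-2,"rx":0,"ry":0,"rz":0,"grip":4},{"x":0,"y":0,"z":-5,"rx":0,"ry":0,"rz":0,"grip":4},{"x":0,"y":0,"z":-8.5,"rx":0,"ry":0,"rz":0,"grip":4},{"x":0,"y":0,"z":-12,"rx":0,"ry":0,"rz":0,"grip":4},{"x":0,"y":0,"z":-13.5,"rx":0,"ry":0,"rz":0,"grip":4}]'
python3 -c "
from h import *
go(.495,.083,.16,-.084)"
```

```text
time_s: 20.5
eef_pos: [0.5187, -0.0989, 0.0282]
ee_rot: [0.756, 0.654, -0.001, 0.0]
force: [0.5, -0.5, -0.7]
finger_gap: 0.0588
time_s: 20.8
eef_pos: [0.5189, -0.099, 0.0284]
ee_rot: [0.757, 0.654, -0.001, 0.0]
force: [-1.2, 1.3, 2.7]
finger_gap: 0.0513
time_s: 21.3
eef_pos: [0.5203, -0.099, 0.1664]
ee_rot: [0.757, 0.654, 0.0, 0.002]
force: [0.5, 0.6, -0.4]
finger_gap: 0.0511
shift cm [17.65 -5.15  0.59] rot [ 0.003  0.002 -0.061]
```

```bash
python3 -m inch '[{"x":2,"y":-0.5,"z":0,"rx":0,"ry":0,"rz":-0.01,"grip":4},{"x":6,"y":-1.7,"z":0.2,"rx":0,"ry":0,"rz":-0.02,"grip":4},{"x":10,"y":-2.9,"z":0.4,"rx":0,"ry":0,"rz":-0.04,"grip":4},{"x":14,"y":-4.1,"z":0.5,"rx":0,"ry":0,"rz":-0.06,"grip":4},{"x":17,"y":-5,"z":0.5,"rx":0,"ry":0,"rz":-0.06,"grip":4}]'
python3 -m inch '[{"x":0.5,"y":-0.1,"z":0,"rx":0,"ry":0,"rz":0,"grip":4},{"x":0.5,"y":-0.1,"z":0,"rx":0,"ry":0,"rz":0,"grip":4}]'
python3 -c "
from h import *
go(.495,.083,.037,-.084)
for n in('scene','top'):cv2.imwrite(f'pics/{n}6.png',cams.snapshot(n))"
```

```text
time_s: 21.8
eef_pos: [0.4946, 0.0783, 0.1607]
ee_rot: [0.736, 0.677, 0.0, 0.002]
force: [-0.0, -0.7, -0.2]
finger_gap: 0.051
time_s: 22.0
eef_pos: [0.4937, 0.084, 0.1606]
ee_rot: [0.735, 0.678, -0.0, 0.002]
force: [0.4, -0.5, -1.3]
finger_gap: 0.0512
shift cm [-0.06  0.11 12.36] rot [0.002 0.002 0.002]
```

View pics/scene6.png

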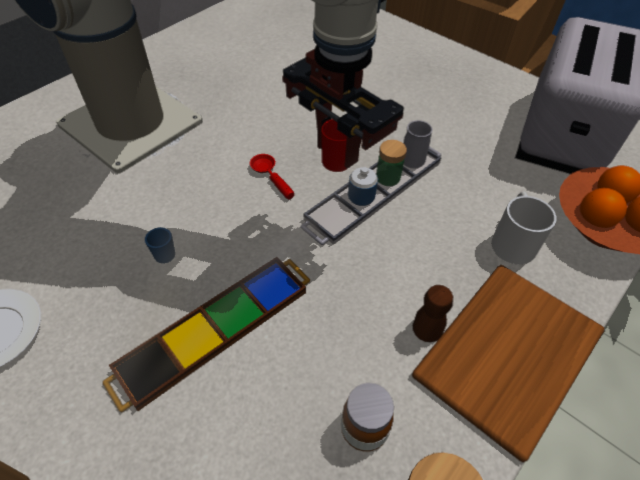

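Cup held upright at (338,148), the other three standing. Lowering.

```bash
python3 -m inch '[{"x":0,"y":0.1,"z":3,"rx":0,"ry":0,"rz":0,"grip":4},{"x":0,"y":0.1,"z":6.5,"rx":0,"ry":0,"rz":0,"grip":4},{"x":0,"y":0.1,"z":9.5,"rx":0,"ry":0,"rz":0,"grip":4},{"x":0,"y":0.1,"z":11.5,"rx":0,"ry":0,"rz":0,"grip":4},{"x":0,"y":0.1,"z":12.3,"rx":0,"ry":0,"rz":0,"grip":4}]'
python3 -c "
from h import *
go(.495,.083,.0255,-.084)"
```

```text
time_s: 22.6
eef_pos: [0.4944, 0.0806, 0.0357]
ee_rot: [0.737, 0.676, -0.001, 0.001]
force: [-0.6, 0.3, 0.6]
finger_gap: 0.051
shift cm [0.25 0.04 1.02] rot [-0.001  0.003 -0.002]
```

```bash
python3 -m inch '[{"x":0.2,"y":0,"z":0.2,"rx":0,"ry":0,"rz":0,"grip":4},{"x":0.2,"y":0,"z":0.5,"rx":0,"ry":0,"rz":0,"grip":4},{"x":0.2,"y":0,"z":0.8,"rx":0,"ry":0,"rz":0,"grip":4},{"x":0.2,"y":0,"z":1.0,"rx":0,"ry":0,"rz":0,"grip":4},{"x":0.2,"y":0,"z":1.05,"rx":0,"ry":0,"rz":0,"grip":4}]'
python3 -c "
from h import *
go(.495,.083,.0255,-.084)"
```

```text
time_s: 23.1
eef_pos: [0.4949, 0.0826, 0.0256]
ee_rot: [0.737, 0.676, -0.001, 0.001]
force: [0.6, -0.1, -0.0]
finger_gap: 0.0511
shift cm [0.04 0.01 0.01] rot [ 0.     0.003 -0.002]
```

```bash
python3 -m inch '[{"x":0,"y":0,"z":0.05,"rx":0,"ry":0,"rz":0,"grip":4},{"x":0,"y":0,"z":0.05,"rx":0,"ry":0,"rz":0,"grip":5.3},{"x":0,"y":0,"z":0.05,"rx":0,"ry":0,"rz":0,"grip":8.7},{"x":0,"y":0,"z":0.05,"rx":0,"ry":0,"rz":0,"grip":8.7},{"x":0,"y":0,"z":0.05,"rx":0,"ry":0,"rz":0,"grip":8.7}]'
python3 -m inch '[{"x":0,"y":0,"z":0,"rx":0,"ry":0,"rz":0,"grip":8.7},{"x":0,"y":0,"z":-3,"rx":0,"ry":0,"rz":0,"grip":8.7},{"x":0,"y":0,"z":-7,"rx":0,"ry":0,"rz":0,"grip":8.7},{"x":0,"y":0,"z":-11,"rx":0,"ry":0,"rz":0,"grip":8.7},{"x":0,"y":0,"z":-15,"rx":0,"ry":0,"rz":0,"grip":8.7}]'
python3 -m inch '[{"x":-5,"y":0,"z":0,"rx":0,"ry":0,"rz":0,"grip":8.7},{"x":-10,"y":0,"z":0,"rx":0,"ry":0,"rz":0,"grip":8.7},{"x":-15,"y":0,"z":0,"rx":0,"ry":0,"rz":0,"grip":8.7},{"x":-20,"y":0,"z":0,"rx":0,"ry":0,"rz":0,"grip":8.7},{"x":-25,"y":0,"z":0,"rx":0,"ry":0,"rz":0,"grip":8.7}]'
python3 -c "
from h import *
for n,(a,b,c,d),k in(('scene',(115,245,295,450),4.5),('top',(210,280,160,325),4.8)):
    i=cams.snapshot(n);cv2.imwrite(f'pics/{n}7.png',i);cv2.imwrite(f'pics/{n}7c.png',cv2.resize(i[a:b,c:d],None,fx=k,fy=k,interpolation=cv2.INTER_CUBIC))"
```

```text
time_s: 23.6
eef_pos: [0.495, 0.0826, 0.0252]
ee_rot: [0.737, 0.676, -0.001, 0.001]
force: [0.9, 0.1, 0.5]
finger_gap: 0.0734
time_s: 24.1
eef_pos: [0.4946, 0.0831, 0.1766]
ee_rot: [0.737, 0.676, -0.001, 0.001]
force: [1.4, -0.0, 0.4]
finger_gap: 0.0871
time_s: 24.6
eef_pos: [0.4726, -0.1678, 0.1776]
ee_rot: [0.737, 0.676, -0.001, 0.001]
force: [2.2, 0.0, -0.7]
finger_gap: 0.0868
```

View pics/scene7c.png

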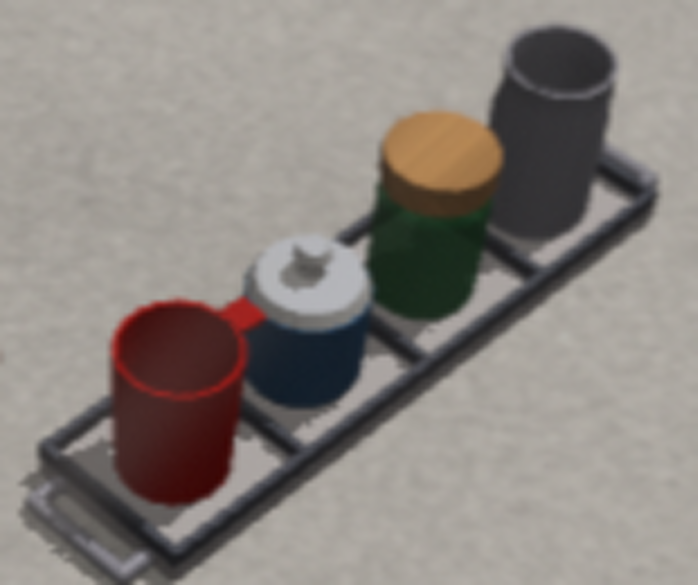

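View pics/top7c.png

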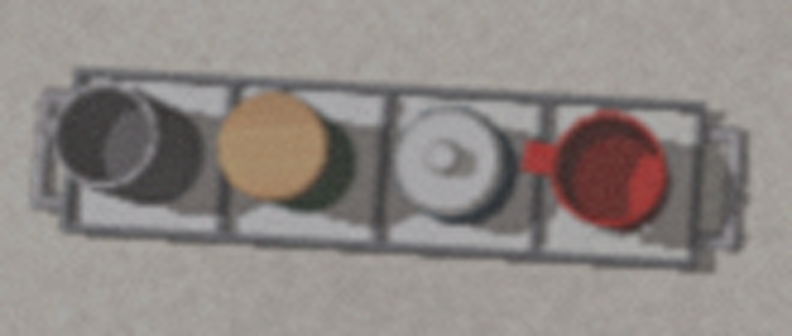

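All four stand in the row: jug, jar, bowl and cup from left to right. The cup's tab at (540,157) in the top crop is clear of the bowl. Checking the numbers by triangulation.

Run:
```python
from h import *
ft=lambda u,v:((u+.5)/4.8-.5+160,(v+.5)/4.8-.5+210)
fs=lambda u,v:((u+.5)/4.5-.5+295,(v+.5)/4.5-.5+115)
c=np.array([.5045,.1938]);e=np.array([.0835,.9965]);ex=np.array([.9965,-.0835])
for nm,a,b,z in [('jug',(107,137),(559,62),.09),('jar',(273,146),(441,152),.086),('bowl',(443,156),(310,247),.083),('cup',(610,169),(180,350),.076)]:
    p,g=tri(ft(*a),fs(*b));q=plane('top',ft(*a),z)
    for w in(p,q):print(nm,w.round(4),'rack x',((w[:2]-c)@ex).round(4),'y',((w[:2]-c)@e).round(4),'gap',round(g,4),'z exp',z)
print(sensors.state()['finger_gap'],sensors.state()['time_s'])
```

```text
jug [0.5136 0.3035 0.0907] rack x -0.0001 y 0.1101 gap 0.0004 z exp 0.09
jug [0.5136 0.3036 0.09  ] rack x -0.0001 y 0.1101 gap 0.0004 z exp 0.09
jar [0.5078 0.2303 0.0863] rack x 0.0002 y 0.0366 gap 0.0004 z exp 0.086
jar [0.508  0.2305 0.086 ] rack x 0.0004 y 0.0369 gap 0.0004 z exp 0.086
bowl [0.501  0.1549 0.0833] rack x -0.0002 y -0.039 gap 0.0018 z exp 0.083
bowl [0.5017 0.1556 0.083 ] rack x 0.0004 y -0.0383 gap 0.0018 z exp 0.083
cup [0.4946 0.0825 0.0769] rack x -0.0006 y -0.1117 gap 0.0003 z exp 0.076
cup [0.4946 0.0825 0.076 ] rack x -0.0006 y -0.1117 gap 0.0003 z exp 0.076
0.0873015748791717 24.7
```

All are within about 2 mm of their bay centres and at the expected heights.

```bash
python3 -c "
from station import workorder
print(workorder.hand_in())"
```

```text
the job is handed in; nothing more can be done
None
```

I moved all four things into the white rack in reverse order and handed the job in at about 25 s of the 99 s allowed. From the wooden rack's +y (left) end the row was cup, bowl, jar, jug. In the white rack it is now jug, jar, bowl, cup.

My last check, by triangulating from both cameras, put every thing within about 2 mm of its bay centre (limit 13 mm) and its top within 1 mm of the expected height. The pictures show all four upright, with the gripper open and clear of them. No check failed. The loosest was the bowl, where the two camera rays missed each other by 1.8 mm. The hand-in gives no verdict, so I can't confirm how it was judged.

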